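Fetch the tip cleaner from behind the bottles

ROBOT

A 6-joint arm with a two-finger parallel gripper is mounted at the origin on the work surface. World frame = base frame: x ahead of the robot, y to its left, z up, the work surface at z = 0. Lengths are in mm, angles in rad, forces in N, time in s.
With the tool pointing down it reaches from about 350 to 775 mm from the base axis. Payload 7.3 kg.
Tool frame: the origin (TCP) lies midway between the tips of the shut fingers; the grasp point (between the pads) lies 19 mm behind it (bot.tcp_to_grasp is the distance from the TCP to the grasp point, in mm); z points along the fingers, y is the line along which they close (so a half turn about z gives the same grasp; the last joint's range is limited). The gripper opens to 92 mm and grips with 3 to 60 N. Pads are 19 mm wide; open, the fingers measure 130 mm over their backs; the gripper's body (75 mm by 190 mm) begins 47 mm behind the grasp point.
Start: joints at [1.044, 0.342, 1.524, -0, 1.275, -0.146], TCP at [195.11, 487.419, 226.741] pointing down, gripper open.
Joint ranges: [-2.53, 2.53], [-0.77, 2.02], [0.04, 2.7], [-1, 4.14], [0.28, 2.66], [-3.11, 3.11]. Speed limits (rad/s): [2.57, 2.57, 3.14, 3.14, 3.14, 3.14].

INTERFACE

Orientations are given as [roll, pitch, yaw] about the fixed x, y, z axes, in that order (R = Rz(yaw) Ry(pitch) Rx(roll)).
In Python, from plant import bot, viewer gives the robot as it stands. The module is installed in compiled form; this text tells all that it offers.
- The arm moves only by the shell command python3 -m handwheel 'ROWS'. ROWS is text: rows parted by semicolons, each of 7 numbers parted by spaces: the shift along the tool's x, y, z scaled (see below), then the turn, a rotation vector about the tool's x, y, z scaled (see below), then the opening, from -1 (shut) to 1 (fully open), so that 0 is half open. In form: tx ty tz rx ry rz gripper; .... A call has 1 to 8 rows; each row is the pose to reach, as a shift and turn from the pose commanded when the call began, along the tool's axes at that moment, turning the shorter way round; what a row does not reach only later rows make up. The controller multiplies each number of a shift by 10 cm and each number of a turn by pi rad. A row lasts 1/12 s, in which the tool goes at most 41.7 mm and 7.16 degrees, less where a joint would pass 70% of its speed; a pose out of reach is approached as far as the arm can. A call with a number of a shift or a turn outside -1 to 1 is refused whole. A call with a gripper value outside its range is refused whole. The fingers move at their own pace and stop on an object; the grip force is fixed at half the most. Time passes only in rows, so rows that repeat a pose let the fingers close. It gives the time, the measured TCP pose, the force, the opening and the grip force at its end, in the units of the state.
- bot.get_obs(): the state, without advancing time (a new reading comes with each control period).
- viewer.capture(name): name is "scene" or "top" or "wrist"; returns a dict with "frame" (480x640x3 uint8, red, green, blue), "fov_y" (degrees; the focal length in pixels is half the picture's height over the tangent of half this angle, whatever the lens; pixels are square), "cx", "cy" (the principal point, pixels), "T" (4x4, takes a point from camera to world coordinates). Camera axes: x right, y down, z forward; pixel columns grow to the right and rows downward; lengths in mm; the calibration is good to about 2 mm. A picture is of the moment at which its call begins. There is no depth.
- bot.close_job(): hands the job in; it is judged then, once.
Trained networks look in a picture, given as the dict that the camera call returned (one of the last four; its "shot" number tells which), for a name from the list of things; names that differ only in an ending like _2 or _b are one class to them, and where a whole thing is asked for, a point or a joint stands for the part that bears it (a point fixed in the world has none). Each returns a list of dicts, best first, with "score" (0 to 1); they miss things now and then, are a little off and sometimes report something else, mostly with a low value. They report only what shows in the picture. A call takes as long as a camera call.
- viewer.recognise(target, picture): "centre" ([column, row] in pixels, amid what is visible of it).
- viewer.cut_out(target, picture): "pixels" (480x640 bool, what is visible of it) and "centre" ([column, row] in pixels, amid what is visible of it).
The state is a dict: "time": time; "joint_positions": joint angles; "dq": joint speeds; "tau": joint torques, N m; "tool_pos": TCP position; "tcp_rot": TCP orientation; "contact_force": force on the tool from outside, world axes, zero at the start; "moment": the same for the moment, N m; "grip_width": finger opening in mm; "finger_force": force on a finger pad.
Only numpy, scipy, OpenCV 4.12 (cv2) and the standard library are available. Lean on these libraries where they do the work, as an engineer would, in place of code of your own. Each camera call takes 0.05 s, during which the arm holds its last target. There are 200 camera calls.

TASK

The iron stand is missing its tip cleaner: the cup of brass wool is hemmed in at the back of the grey spill tray by three bottles. First move all three bottles into the steel side tray, standing upright, then fetch the cleaner and set it down flat in the round recess of the iron stand. Then put each bottle back upright where it stood in the spill tray, and leave the solder reel and the small tin as they are.

Things in the scene. Friction and masses are not known exactly. Their poses are not given: they have to be found in the camera images.
- spill_tray: Fixed open tray of grey plastic, 156 (x) x 244 (y) x 25 high, walls and floor 5 mm thick. Origin: centre of its underside; x points to its back, away from the robot, within 0.25 rad. It holds the cleaner at its back, centred on y, with one bottle to the left of it, one to the right and one in front, 5 to 12 mm from it, and the reel and the tin in the two front corners. Which bottle stands where varies.
- side_tray: Fixed, shallow, empty stainless steel tray, 300 (x) x 116 (y) x 14 high, walls and floor 3 mm thick; it lies at one side of the spill tray (left or right varies). Origin: centre of its underside; long side along its x. Room for the three bottles in a row, say 90 mm apart.
- iron_stand: Fixed soldering-iron stand, at the other side. Flat grey base, 220 (x) x 96 (y) x 18 high, that reaches from x = -52 to x = 168 in its frame. In it a round recess, 72 in diameter and 8 deep (its floor is 10 above the underside). Origin: on the underside, under the centre of the recess. At x = 75 to 260, rising away from the recess up to 205 high, is the steel holder with the iron in it.
- cleaner: Tip cleaner: dark steel cup, 56 in diameter and 46 high, filled with brass wool that domes up to 56 high; 0.25 kg. Origin: centre of its underside. Grip the cup's side (from 10 to 44 above the underside; about 33 up keeps fingertips clear of the stand's base).
- flask: Conical clear glass alcohol bottle, 62 in diameter at the foot, tapering to a 27 neck at 70 high, with a white cylindrical stopper fixed in it: 31 in diameter, from 83 to 109 high (the top). 0.2 kg. Origin: centre of its underside. Grip the stopper.
- square_bottle: Square amber glass flux bottle, 54 x 54 body up to 80 high, then a shoulder and a black screw cap (tight): 32 in diameter, from 95 to 121 high (the top). 0.24 kg. Origin: centre of its underside; x, y square to its sides. Grip the cap.
- pump_bottle: Round white plastic dispenser bottle, 60 in diameter, shoulder at 86 to 99 high, topped by a fixed steel dish: 46 in diameter, from 110 to 130 high (the top), with a 32 neck below it. 0.26 kg. Origin: centre of its underside. Grip the dish's rim.
- reel: Bystander: solder reel standing flat, two black flanges 50 in diameter, 36 high, loose in a front corner of the spill tray. Origin: centre of its underside. Not to be shifted.
- tin: Bystander: small round aluminium tin, 42 in diameter, 19 high, loose in the other front corner. Origin: centre of its underside. Not to be shifted.

How it is judged (in metres and radians):
On the way, in this order (a step that is already met when the one before it is completed fails the run):
1. all three bottles stand upright in the side tray, the cleaner not yet shifted (x of flask in the frame of side_tray between -0.145 and 0.145 m and y of flask in the frame of side_tray between -0.055 and 0.055 m and z of each of flask, square_bottle, pump_bottle in the frame of side_tray below 0.008 m and angle between each of flask, square_bottle, pump_bottle's own z axis and vertical below 0.08 rad and linear speed of each of flask, square_bottle, pump_bottle below 0.03 m/s and x of square_bottle in the frame of side_tray between -0.145 and 0.145 m and y of square_bottle in the frame of side_tray between -0.055 and 0.055 m and x of pump_bottle in the frame of side_tray between -0.145 and 0.145 m and y of pump_bottle in the frame of side_tray between -0.055 and 0.055 m and distance of cleaner from where it was at the start of the episode below 0.03 m), for 0.2 s.
2. the cleaner sits flat in the recess of the iron stand, let go (horizontal distance between cleaner and iron_stand below 0.012 m and z of cleaner in the frame of iron_stand below 0.0135 m and angle between cleaner's own z axis and vertical below 0.08 rad and linear speed of cleaner below 0.02 m/s and contact force between cleaner and the fingers below 0.3 N), for 0.2 s.
At the end, for the whole second after the job is handed in: The cleaner stands upright in the stand's recess, on its floor, within 12 mm of its centre; each bottle stands upright in the spill tray within 15 mm of where it stood at the start; all are let go and at rest (all of step 2 and distance of each of flask, square_bottle, pump_bottle from where it was at the start of the episode below 0.015 m and angle between each of flask, square_bottle, pump_bottle's own z axis and vertical below 0.08 rad and linear speed of each of flask, square_bottle, pump_bottle below 0.02 m/s); the robot touches nothing.
It fails at once if a bottle or the cleaner tipped over (angle between any of flask, square_bottle, pump_bottle, cleaner's own z axis and vertical above 0.7 rad).
It fails at once if the reel or the tin shifted by more than 20 mm (distance of any of reel, tin from where it was at the start of the episode above 0.02 m).
It also fails if it takes over 131 s, if anything falls off the work surface, if the arm or the gripper's body presses on something with over 40 N, if the wrist force passes 120 N, or if a joint passes its speed limit or range.

## Working session

There is one attempt and no reset: what is moved stays moved. The work goes in short steps, Python scripts to look and compute and a shell command to move; the robot and the scene stay as the last step left them, time stands still between calls to the robot, and variables do not carry over. Pictures are saved under pics/ and viewed, at most 14 in all, crops included, and the job is handed in when it is done.

```bash
mkdir -p pics; cat > h.py <<'E'
import numpy as np, cv2
from plant import bot, viewer
names=['flask','square_bottle','pump_bottle','cleaner','reel','tin','spill_tray','side_tray','iron_stand']
def ray(p,uv):
    f=240/np.tan(np.radians(p['fov_y'])/2)
    T=np.array(p['T']); d=T[:3,:3]@np.array([(uv[0]-p['cx'])/f,(uv[1]-p['cy'])/f,1])
    return T[:3,3],d
def at(p,uv,z):
    o,d=ray(p,uv); return o+d*(z-o[2])/d[2]
def proj(p,X):
    f=240/np.tan(np.radians(p['fov_y'])/2); T=np.array(p['T'])
    c=T[:3,:3].T@(np.array(X,float)-T[:3,3]); return np.array([p['cx']+f*c[0]/c[2],p['cy']+f*c[1]/c[2]])
def save(p,n): cv2.imwrite('pics/'+n+'.png',p['frame'][:,:,::-1])
E
python3 - <<'E'
from h import *
o=bot.get_obs(); print({k:np.round(o[k],3) for k in o}, bot.tcp_to_grasp)
for c in ['top','scene']:
    p=viewer.capture(c); save(p,c+'0'); print(c,p['fov_y'],np.round(p['T'],2).tolist(),p['cx'],p['cy'])
    for n in names:
        r=viewer.cut_out(n,p)[:2]
        print(n,[(round(x['score'],2),np.round(x['centre'],1).tolist(),int(x['pixels'].sum())) for x in r])
E
```

```text
{'time': np.float64(0.0), 'joint_positions': array([ 1.044,  0.343,  1.525,  0.   ,  1.275, -0.146]), 'dq': array([ 0.001, -0.   , -0.   , -0.001, -0.001,  0.001]), 'tau': array([-2.0000e-03, -4.3123e+01, -2.4422e+01,  7.1000e-02,  5.6000e-02,
       -0.0000e+00]), 'tool_pos': array([194.877, 487.056, 226.041]), 'tcp_rot': array([-3.14 , -0.   ,  2.761]), 'contact_force': array([-0.461,  0.437, -0.09 ]), 'moment': array([-0.019, -0.022, -0.017]), 'finger_force': np.float64(0.0), 'grip_width': np.float64(91.86)} 18.8
top 53.25916764603629 [[-0.01, -0.99, 0.11, 474.32], [-1.0, 0.01, 0.0, 14.71], [-0.0, -0.11, -0.99, 927.92], [0.0, 0.0, 0.0, 1.0]] 321.68881437879827 240.46917097502507
flask [(0.96, [280.0, 216.5], 778)]
square_bottle [(0.88, [311.2, 248.0], 981)]
pump_bottle [(0.78, [350.8, 215.3], 1056), (0.42, [362.2, 252.6], 332)]
cleaner [(0.64, [314.9, 216.5], 849), (0.6, [490.8, 285.5], 9927)]
reel [(0.69, [269.7, 251.9], 628)]
tin [(0.6, [363.1, 253.8], 413)]
spill_tray [(0.69, [315.5, 234.0], 5763)]
side_tray [(0.97, [493.1, 287.6], 10122)]
iron_stand [(0.64, [173.4, 262.6], 7236)]
scene 57.47271720982752 [[0.71, 0.57, -0.41, 876.36], [0.7, -0.58, 0.42, -349.06], [0.01, -0.59, -0.81, 683.85], [0.0, 0.0, 0.0, 1.0]] 313.4778371453754 235.7809999434595
flask [(0.74, [380.4, 225.8], 1164), (0.5, [412.2, 151.4], 4920)]
square_bottle [(0.59, [331.7, 210.1], 1272), (0.56, [313.0, 256.0], 4276)]
pump_bottle [(0.89, [329.6, 259.7], 2022)]
cleaner [(0.67, [357.6, 244.6], 747)]
reel [(0.73, [357.8, 201.7], 612), (0.45, [412.1, 149.2], 4745)]
tin [(0.7, [356.9, 242.5], 802), (0.67, [289.7, 256.8], 420)]
spill_tray [(0.89, [311.0, 255.6], 3807)]
side_tray [(0.9, [159.6, 334.1], 12445), (0.75, [382.7, 225.7], 1153)]
iron_stand [(0.7, [413.1, 150.2], 4841)]
```

View pics/top0.png

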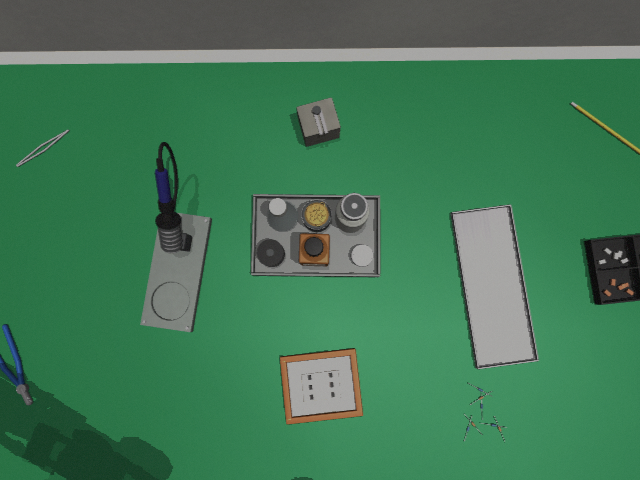

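View pics/scene0.png

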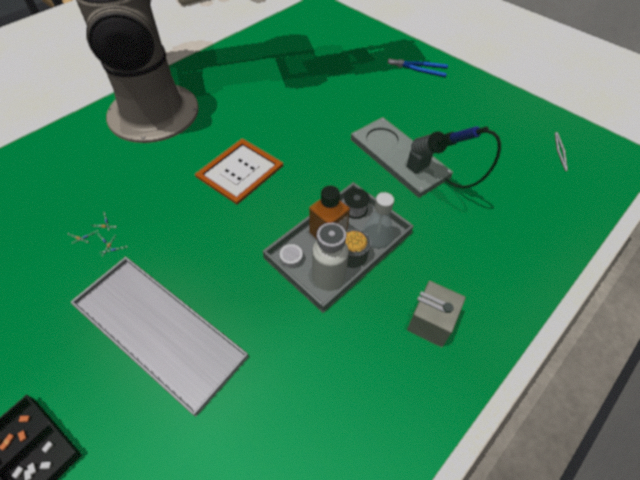

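The top view shows the flask on the left (stopper at 278,206), the square bottle in front (cap at 314,246) and the pump on the right (dish at 354,206). The cleaner is at (316,215), the recess at (171,301) and the side tray at about (494,287). The scene view agrees.

```bash
python3 - <<'E'
from h import *
p=viewer.capture('top')
for n,uv,z in [('flask',(278,206),114),('square',(314,246),126),('pump',(354,206),135),('cleaner',(316,215),55),('reel',(270,252),41),('tin',(361,254),24),('recess',(171,301),14)]+[('tray',q,25) for q in [(252,195),(380,195),(380,276),(251,275)]]+[('side',q,14) for q in [(452,212),(511,206),(536,361),(478,368)]]+[('stand',q,18) for q in [(141,325),(190,331),(211,217)]]:
    print(n,np.round(at(p,uv,z)).tolist())
# triangulated check from scene
s=viewer.capture('scene')
for n,uv,z in [('flask',(384,200),114),('square',(331,192),126),('pump',(331,232),135),('cleaner',(356,239),55)]: print('scene',n,np.round(at(s,uv,z)).tolist())
w=viewer.capture('wrist'); save(w,'w0'); print(np.round(w['T'],2).tolist(),w['fov_y'],np.linalg.norm(np.array(w['T'])[:3,3]-bot.get_obs()['tool_pos']))
E
```

```text
flask [622.0, 90.0, 114.0]
square [551.0, 29.0, 126.0]
pump [616.0, -39.0, 135.0]
cleaner [615.0, 26.0, 55.0]
reel [548.0, 112.0, 41.0]
tin [544.0, -58.0, 24.0]
recess [459.0, 303.0, 14.0]
tray [660.0, 149.0, 25.0]
tray [657.0, -97.0, 25.0]
tray [502.0, -93.0, 25.0]
tray [506.0, 150.0, 25.0]
side [624.0, -236.0, 14.0]
side [635.0, -351.0, 14.0]
side [341.0, -382.0, 14.0]
side [329.0, -273.0, 14.0]
stand [415.0, 357.0, 18.0]
stand [403.0, 264.0, 18.0]
stand [619.0, 228.0, 18.0]
scene flask [622.0, 89.0, 114.0]
scene square [552.0, 30.0, 126.0]
scene pump [614.0, -37.0, 135.0]
scene cleaner [618.0, 28.0, 55.0]
[[0.37, 0.89, 0.27, 120.38], [0.93, -0.36, -0.11, 517.21], [-0.0, 0.29, -0.96, 385.47], [0.0, 0.0, 0.0, 1.0]] 67.06948227314248 177.9503392759058
```

View pics/w0.png

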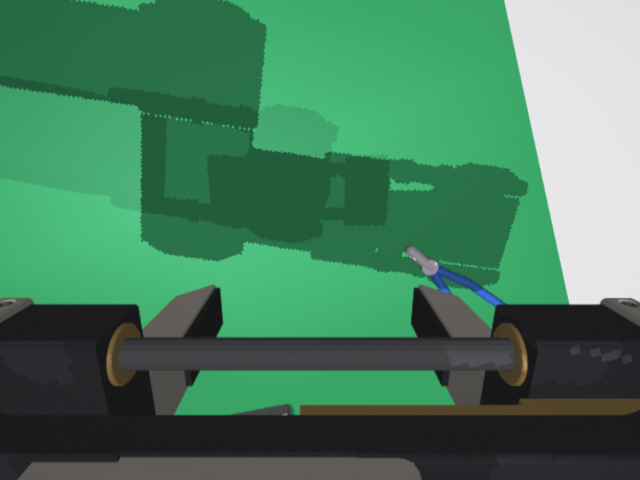

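Both cameras agree to about 3 mm, so I'll move towards the pump bottle and square the tool to the world axes on the way.

```bash
python3 -m handwheel '-1 -0.56 0 0 0 -0.121 0.5;-1 -0.56 0 0 0 -0.121 0.5;-1 -0.56 0 0 0 -0.121 0.5;-1 -0.56 0 0 0 -0.121 0.5'
python3 -m handwheel '-0.8 -1 0 0 0 0 0.5;-0.8 -1 0 0 0 0 0.5;-0.8 -1 0 0 0 0 0.5;-0.8 -1 0 0 0 0 0.5'
python3 -m handwheel '-0.8 -1 0 0 0 0 0.5;-0.8 -1 0 0 0 0 0.5;-0.8 -1 0 0 0 0 0.5;-0.8 -1 0 0 0 0 0.5'
```

```text
time: 1.48
tool_pos: [269.6, 395.0, 226.8]
tcp_rot: [-3.14, 0.001, -3.139]
contact_force: [-0.6, 0.9, 0.4]
grip_width: 71.0
finger_force: 0.0
time: 1.82
tool_pos: [350.7, 293.9, 226.9]
tcp_rot: [-3.14, 0.002, 3.136]
contact_force: [0.6, 0.8, -0.7]
grip_width: 69.0
finger_force: 0.0
time: 2.15
tool_pos: [430.6, 193.9, 226.8]
tcp_rot: [-3.14, 0.002, 3.136]
contact_force: [0.9, 0.3, -0.4]
grip_width: 68.8
finger_force: 0.0
```

```bash
python3 -m handwheel '-0.9 -1 0 0 0 0 0.5;-0.9 -1 0 0 0 0 0.5;-0.9 -1 0 0 0 0 0.5;-0.9 -1 0 0 0 0 0.5' >/dev/null
python3 -m handwheel '-0.95 -1 0 0 0 0 0.5;-0.95 -1 0 0 0 0 0.5;-0.95 -1 0 0 0 0 0.5;-0.95 -1 0 0 0 0 0.5' >/dev/null
python3 -m handwheel '0 -0.32 0 0 0 0 0.5;0 -0.32 0 0 0 0 0.5;0 -0.32 0 0 0 0 0.5'
python3 - <<'E'
from h import *
w=viewer.capture('wrist'); save(w,'w1')
for n in names[:4]:
    print(n,[(round(x['score'],2),np.round(x['centre'],1).tolist(),int(x['pixels'].sum())) for x in viewer.cut_out(n,w)[:2]])
for n,X in [('flask',(622,90,114)),('square',(551,29,126)),('pump',(615,-38,135)),('cleaner',(616,27,55))]: print(n,proj(w,X).round())
E
```

```text
time: 3.07
tool_pos: [611.7, -34.2, 226.3]
tcp_rot: [3.141, -0.001, 3.139]
contact_force: [-0.5, 1.7, -0.3]
grip_width: 68.7
finger_force: 0.0
flask [(0.8, [447.6, 229.5], 4073)]
square_bottle [(0.83, [391.9, 153.8], 5115)]
pump_bottle [(0.6, [314.3, 238.3], 5095)]
cleaner [(0.84, [377.4, 222.4], 2996)]
flask [474. 252.]
square [407. 161.]
pump [311. 252.]
cleaner [382. 226.]
```

View pics/w1.png

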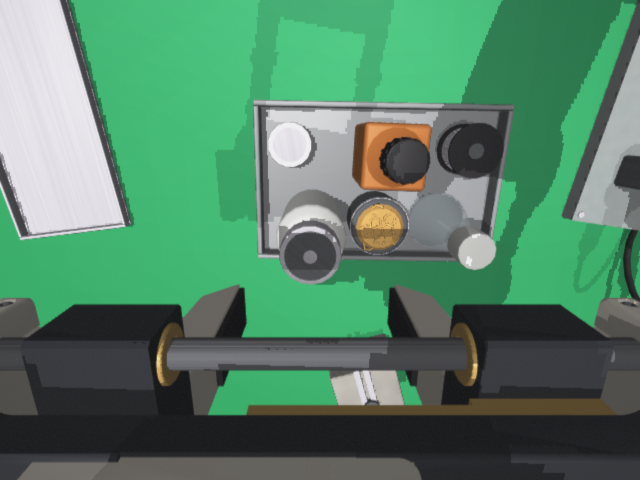

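The wrist view matches my predictions to 2 px: dish (310,250), stopper (474,251) and cap (406,160). I'll go down on the pump and grip it.

```bash
python3 -m handwheel '-0.03 -0.03 0.4 0 0 0 0.5;-0.03 -0.03 0.8 0 0 0 0.5;-0.03 -0.03 0.9 0 0 0 0.5;-0.03 -0.03 0.9 0 0 0 0.5'
python3 -m handwheel '0 0 0.26 0 0 0 0.5;0 0 0.26 0 0 0 0.5;0 0 0.26 0 0 0 0.5'
python3 -m handwheel '0 0 0 0 0 0 -1;0 0 0 0 0 0 -1;0 0 0 0 0 0 -1;0 0 0 0 0 0 -1;0 0 0 0 0 0 -1;0 0 0 0 0 0 -1'
```

```text
time: 3.65
tool_pos: [612.7, -35.8, 133.7]
tcp_rot: [3.14, -0.007, -3.141]
contact_force: [-0.1, 0.6, 0.3]
grip_width: 69.1
finger_force: 0.0
time: 3.9
tool_pos: [615.1, -36.6, 112.0]
tcp_rot: [3.142, 0.0, 3.141]
contact_force: [-0.2, 0.4, 0.4]
grip_width: 68.9
finger_force: 0.0
time: 4.4
tool_pos: [615.5, -37.3, 111.8]
tcp_rot: [-3.141, 0.002, 3.141]
contact_force: [0.5, -0.9, 5.5]
grip_width: 45.5
finger_force: 30.0
```

```bash
python3 -m handwheel '0 0 -0.1 0 0 0 -1;0 0 -0.3 0 0 0 -1;0 0 -0.5 0 0 0 -1;0 0 -0.6 0 0 0 -1;0 0 -0.6 0 0 0 -1'
python3 -m handwheel '0 -0.1 0 0 0 0 -1;0 -0.3 0 0 0 0 -1;0 -0.55 0 0 0 0 -1;0 -0.8 0 0 0 0 -1;0 -1 0 0 0 0 -1' >/dev/null
python3 -m handwheel '0.1 -0.25 0 0 0 0 -1;0.2 -0.5 0 0 0 0 -1;0.3 -0.75 0 0 0 0 -1;0.4 -1 0 0 0 0 -1' >/dev/null
python3 -m handwheel '0.03 -0.25 0 0 0 0 -1;0.03 -0.45 0 0 0 0 -1;0.03 -0.58 0 0 0 0 -1;0.03 -0.63 0 0 0 0 -1;0.03 -0.63 0 0 0 0 -1;0.03 -0.63 0 0 0 0 -1'
```

```text
time: 4.82
tool_pos: [615.9, -37.0, 173.2]
tcp_rot: [-3.141, 0.004, 3.141]
contact_force: [0.7, -0.7, -3.0]
grip_width: 45.4
finger_force: 30.0
time: 6.07
tool_pos: [571.5, -299.1, 169.8]
tcp_rot: [3.14, -0.001, 3.141]
contact_force: [-0.5, 0.3, -2.4]
grip_width: 45.1
finger_force: 30.0
```

```bash
python3 -m handwheel '0 0 0.2 0 0 0 -1;0 0 0.4 0 0 0 -1;0 0 0.54 0 0 0 -1;0 0 0.57 0 0 0 -1;0 0 0.6 0 0 0 -1;0 0 0.6 0 0 0 -1'
python3 -m handwheel '0 0 0.01 0 0 0 -1;0 0 0.01 0 0 0 -1'
```

```text
time: 6.57
tool_pos: [572.1, -299.1, 110.9]
tcp_rot: [3.141, 0.0, -3.141]
contact_force: [0.1, 1.3, -2.9]
grip_width: 45.4
finger_force: 30.0
time: 6.73
tool_pos: [572.3, -300.0, 110.8]
tcp_rot: [-3.141, 0.002, 3.141]
contact_force: [0.6, -0.3, -3.9]
grip_width: 45.4
finger_force: 30.0
```

```bash
python3 -m handwheel '0 0 0.01 0 0 0 -1;0 0 0.01 0 0 0 -1'
python3 -m handwheel '0 0 0 0 0 0 0.5;0 0 0 0 0 0 0.5;0 0 0 0 0 0 0.5;0 0 0 0 0 0 0.5;0 0 -0.2 0 0 0 0.5;0 0 -0.5 0 0 0 0.5;0 0 -0.8 0 0 0 0.5;0 0 -1 0 0 0 0.5'
python3 -m handwheel '0.04 0.4 -0.1 0 0 0 0.3;0.1 0.8 -0.1 0 0 0 0.3;0.1 1 -0.1 0 0 0 0.3;0.1 1 -0.1 0 0 0 0.3' >/dev/null
python3 -m handwheel '0.05 0.4 0 0 0 0 0.3;0.1 0.8 0 0 0 0 0.3;0.1 1 0 0 0 0 0.3;0.1 1 0 0 0 0 0.3' >/dev/null
python3 -m handwheel '0 0.4 0 0 0 0 0.3;0 0.8 0 0 0 0 0.3;0 1 0 0 0 0 0.3;0 1 0 0 0 0 0.3' >/dev/null
python3 -m handwheel '0 0.3 0 0 0 0 0.3;0 0.3 0 0 0 0 0.3;0 0.3 0 0 0 0 0.3'
```

```text
time: 6.9
tool_pos: [572.3, -300.2, 109.9]
tcp_rot: [-3.141, 0.002, 3.141]
contact_force: [-0.4, 0.4, 1.2]
grip_width: 45.2
finger_force: 30.0
time: 7.57
tool_pos: [572.3, -300.3, 211.8]
tcp_rot: [-3.14, 0.003, 3.141]
contact_force: [-0.2, -0.1, 1.1]
grip_width: 68.6
finger_force: 0.0
time: 8.82
tool_pos: [552.3, 29.4, 218.6]
tcp_rot: [-3.141, 0.0, -3.141]
contact_force: [-0.0, -0.6, -0.8]
grip_width: 59.3
finger_force: 0.0
```

```bash
python3 -m handwheel '0 0 0.4 0 0 0 0.3;0 0 0.8 0 0 0 0.3;0 0 1 0 0 0 0.3;0 0 1 0 0 0 0.3'
python3 -m handwheel '0 0 0.17 0 0 0 0.3;0 0 0.17 0 0 0 0.3;0 0 0.17 0 0 0 -1;0 0 0.17 0 0 0 -1;0 0 0.17 0 0 0 -1;0 0 0.17 0 0 0 -1;0 0 0.17 0 0 0 -1;0 0 0.17 0 0 0 -1'
python3 - <<'E'
from h import *
w=viewer.capture('top'); 
cv2.imwrite('pics/t1.png',cv2.resize(w['frame'][150:400,230:570,::-1],None,fx=2.2,fy=2.2))
E
```

```text
time: 9.15
tool_pos: [549.1, 28.3, 114.0]
tcp_rot: [3.141, -0.009, 3.139]
contact_force: [-1.6, 0.6, 0.5]
grip_width: 59.6
finger_force: 0.0
time: 9.82
tool_pos: [552.4, 30.0, 102.6]
tcp_rot: [-3.141, 0.002, 3.141]
contact_force: [-0.2, -1.4, 4.3]
grip_width: 31.3
finger_force: 30.0
```

View pics/t1.png

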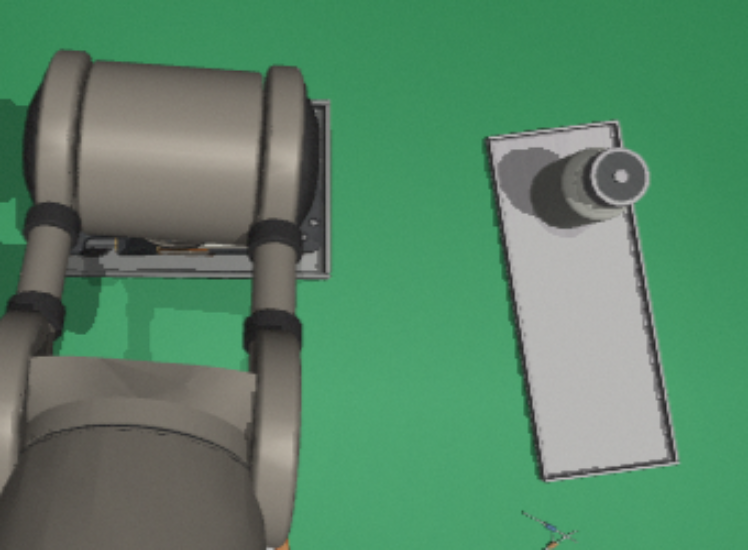

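The crop shows the pump bottle upright in the side tray (base at about crop 590,190; only parallax makes it lean). The square cap is gripped at 31.3 mm, so I'll carry it to the middle slot.

```bash
python3 -m handwheel '0 0 -0.1 0 0 0 -1;0 0 -0.3 0 0 0 -1;0 0 -0.5 0 0 0 -1;0 0 -0.6 0 0 0 -1;0 0 -0.6 0 0 0 -1'
python3 -m handwheel '0.05 -0.1 0 0 0 0 -1;0.15 -0.3 0 0 0 0 -1;0.27 -0.55 0 0 0 0 -1;0.4 -0.8 0 0 0 0 -1;0.5 -1 0 0 0 0 -1' >/dev/null
python3 -m handwheel '0.05 -0.25 0 0 0 0 -1;0.1 -0.5 0 0 0 0 -1;0.15 -0.75 0 0 0 0 -1;0.2 -1 0 0 0 0 -1' >/dev/null
python3 -m handwheel '0 -0.25 0 0 0 0 -1;0 -0.5 0 0 0 0 -1;0 -0.75 0 0 0 0 -1;0 -1 0 0 0 0 -1' >/dev/null
python3 -m handwheel '0 -0.2 0 0 0 0 -1;0 -0.35 0 0 0 0 -1;0 -0.4 0 0 0 0 -1;0 -0.4 0 0 0 0 -1;0 -0.4 0 0 0 0 -1'
```

```text
time: 10.28
tool_pos: [553.1, 30.1, 164.2]
tcp_rot: [-3.141, 0.004, 3.141]
contact_force: [0.9, 0.9, -2.6]
grip_width: 31.3
finger_force: 30.0
time: 11.78
tool_pos: [481.2, -309.0, 161.0]
tcp_rot: [3.14, -0.001, 3.141]
contact_force: [0.2, 0.2, -2.3]
grip_width: 31.1
finger_force: 30.0
```

```bash
python3 -m handwheel '0 0 0.2 0 0 0 -1;0 0 0.4 0 0 0 -1;0 0 0.54 0 0 0 -1;0 0 0.57 0 0 0 -1;0 0 0.6 0 0 0 -1;0 0 0.61 0 0 0 -1;0 0 0.61 0 0 0 -1'
python3 -m handwheel '0 0 0.01 0 0 0 -1;0 0 0.01 0 0 0 -1'
python3 -m handwheel '0 0 0 0 0 0 0.3;0 0 0 0 0 0 0.3;0 0 0 0 0 0 0.3;0 0 0 0 0 0 0.3;0 0 -0.2 0 0 0 0.3;0 0 -0.5 0 0 0 0.3;0 0 -0.8 0 0 0 0.3;0 0 -1 0 0 0 0.3'
python3 -m handwheel '0 0.4 -0.1 0 0 0 0.3;-0.2 0.8 -0.1 0 0 0 0.3;-0.35 1 -0.1 0 0 0 0.3;-0.35 1 -0.1 0 0 0 0.3' >/dev/null
python3 -m handwheel '-0.14 0.4 0 0 0 0 0.3;-0.28 0.8 0 0 0 0 0.3;-0.35 1 0 0 0 0 0.3;-0.35 1 0 0 0 0 0.3' >/dev/null
python3 -m handwheel '-0.14 0.4 0 0 0 0 0.3;-0.28 0.8 0 0 0 0 0.3;-0.35 1 0 0 0 0 0.3;-0.35 1 0 0 0 0 0.3' >/dev/null
python3 -m handwheel '-0.14 0.4 0 0 0 0 0.3;-0.28 0.8 0 0 0 0 0.3;-0.35 1 0 0 0 0 0.3;-0.35 1 0 0 0 0 0.3;-0.35 1 0 0 0 0 0.3'
```

```text
time: 12.37
tool_pos: [482.2, -309.7, 101.4]
tcp_rot: [-3.141, 0.001, 3.141]
contact_force: [0.2, 0.3, -2.2]
grip_width: 31.3
finger_force: 30.0
time: 12.53
tool_pos: [482.2, -310.2, 100.7]
tcp_rot: [-3.14, 0.002, 3.141]
contact_force: [-0.5, 0.6, -0.2]
grip_width: 31.4
finger_force: 30.0
time: 13.2
tool_pos: [482.2, -310.3, 202.5]
tcp_rot: [-3.14, 0.002, 3.141]
contact_force: [0.2, 0.6, 0.5]
grip_width: 59.5
finger_force: 0.0
time: 14.62
tool_pos: [622.0, 89.4, 209.2]
tcp_rot: [-3.141, -0.001, -3.141]
contact_force: [-0.1, -0.1, 0.2]
grip_width: 59.5
finger_force: 0.0
```

```bash
python3 -m handwheel '0 0 0.4 0 0 0 0.3;0 0 0.8 0 0 0 0.3;0 0 1 0 0 0 0.3;0 0 1 0 0 0 0.3'
python3 -m handwheel '0 0 0.24 0 0 0 0.3;0 0 0.24 0 0 0 0.3;0 0 0.24 0 0 0 -1;0 0 0.24 0 0 0 -1;0 0 0.24 0 0 0 -1;0 0 0.24 0 0 0 -1;0 0 0.24 0 0 0 -1;0 0 0.24 0 0 0 -1'
python3 -m handwheel '0 0 0 0 0 0 -1'
python3 -m handwheel '0 0 -0.1 0 0 0 -1;0 0 -0.3 0 0 0 -1;0 0 -0.5 0 0 0 -1;0 0 -0.7 0 0 0 -1;0 0 -0.8 0 0 0 -1;0 0 -0.8 0 0 0 -1'
```

```text
time: 14.95
tool_pos: [618.4, 87.3, 104.4]
tcp_rot: [-3.141, -0.01, 3.139]
contact_force: [-1.3, -0.8, -1.3]
grip_width: 59.7
finger_force: 0.0
time: 15.62
tool_pos: [622.5, 90.2, 86.8]
tcp_rot: [3.141, 0.002, 3.141]
contact_force: [-0.1, 0.8, 4.2]
grip_width: 30.5
finger_force: 30.0
time: 15.7
tool_pos: [622.5, 90.2, 86.8]
tcp_rot: [3.141, 0.002, 3.141]
contact_force: [0.6, 0.9, 5.4]
grip_width: 30.5
finger_force: 30.0
time: 16.2
tool_pos: [623.1, 90.0, 168.5]
tcp_rot: [3.141, 0.005, 3.141]
contact_force: [0.5, -1.1, -2.1]
grip_width: 30.7
finger_force: 30.0
```

```bash
python3 -m handwheel '0.08 -0.1 0 0 0 0 -1;0.24 -0.3 0 0 0 0 -1;0.42 -0.52 0 0 0 0 -1;0.6 -0.75 0 0 0 0 -1;0.8 -1 0 0 0 0 -1' >/dev/null
python3 -m handwheel '0.2 -0.25 0 0 0 0 -1;0.4 -0.5 0 0 0 0 -1;0.6 -0.75 0 0 0 0 -1;0.8 -1 0 0 0 0 -1' >/dev/null
python3 -m handwheel '0.15 -0.25 0 0 0 0 -1;0.3 -0.5 0 0 0 0 -1;0.45 -0.75 0 0 0 0 -1;0.6 -1 0 0 0 0 -1' >/dev/null
python3 -m handwheel '0.05 -0.25 0 0 0 0 -1;0.08 -0.5 0 0 0 0 -1;0.1 -0.75 0 0 0 0 -1;0.1 -0.95 0 0 0 0 -1;0.1 -1 0 0 0 0 -1'
python3 -m handwheel '0 -0.1 0.2 0 0 0 -1;0 -0.1 0.4 0 0 0 -1;0 -0.1 0.6 0 0 0 -1;0 -0.1 0.72 0 0 0 -1;0 -0.1 0.77 0 0 0 -1;0 -0.1 0.8 0 0 0 -1;0 -0.1 0.8 0 0 0 -1'
```

```text
time: 17.7
tool_pos: [391.0, -312.3, 164.5]
tcp_rot: [3.142, -0.001, 3.139]
contact_force: [0.8, -0.6, -1.4]
grip_width: 30.2
finger_force: 30.0
time: 18.28
tool_pos: [391.7, -319.1, 85.6]
tcp_rot: [3.141, -0.0, 3.141]
contact_force: [0.6, -0.5, -1.6]
grip_width: 30.3
finger_force: 30.0
```

```bash
python3 -m handwheel '0 0 0.01 0 0 0 -1;0 0 0.01 0 0 0 -1'
python3 -m handwheel '0 0 0 0 0 0 0.3;0 0 0 0 0 0 0.3;0 0 0 0 0 0 0.3;0 0 0 0 0 0 0.3;0 0 -0.2 0 0 0 0.3;0 0 -0.5 0 0 0 0.3;0 0 -0.8 0 0 0 0.3;0 0 -1 0 0 0 0.3'
python3 -m handwheel '-0.1 0.4 -0.2 0 0 0 0.8;-0.4 0.8 -0.2 0 0 0 0.8;-0.6 1 -0.2 0 0 0 0.8;-0.6 1 -0.2 0 0 0 0.8' >/dev/null
python3 -m handwheel '-0.26 0.4 0 0 0 0 0.8;-0.52 0.8 0 0 0 0 0.8;-0.65 1 0 0 0 0 0.8;-0.65 1 0 0 0 0 0.8' >/dev/null
python3 -m handwheel '-0.26 0.4 0 0 0 0 0.8;-0.52 0.8 0 0 0 0 0.8;-0.65 1 0 0 0 0 0.8;-0.65 1 0 0 0 0 0.8' >/dev/null
python3 -m handwheel '-0.14 0.3 0 0 0 0 0.8;-0.34 0.47 0 0 0 0 0.8;-0.34 0.47 0 0 0 0 0.8;-0.34 0.47 0 0 0 0 0.8'
python3 - <<'E'
from h import *
w=viewer.capture('wrist'); t=viewer.capture('top')
cv2.imwrite('pics/wt.png',np.hstack([cv2.resize(w['frame'],(400,300)),cv2.resize(t['frame'],(400,300))])[:,:,::-1])
for n in ['cleaner']:
    for p in (w,): 
        r=viewer.cut_out(n,p)
        if r: print(n,r[0]['score'],r[0]['centre'],at(p,r[0]['centre'],50).round(1))
for X in [(616,27,55)]: print(proj(w,X))
E
```

```text
time: 18.45
tool_pos: [391.9, -319.8, 85.1]
tcp_rot: [-3.141, 0.001, 3.141]
contact_force: [-0.1, 0.2, -2.4]
grip_width: 30.4
finger_force: 30.0
time: 19.12
tool_pos: [392.2, -320.4, 187.4]
tcp_rot: [-3.139, 0.002, 3.141]
contact_force: [0.4, -1.2, -0.5]
grip_width: 60.2
finger_force: 0.0
time: 20.45
tool_pos: [616.0, 27.2, 204.2]
tcp_rot: [-3.141, -0.001, -3.141]
contact_force: [-0.2, -0.8, 0.5]
grip_width: 82.4
finger_force: 0.0
cleaner 0.58 [316.1, 223.2] [613.2  26.7  50. ]
[316.4270795  227.63949297]
```

View pics/wt.png

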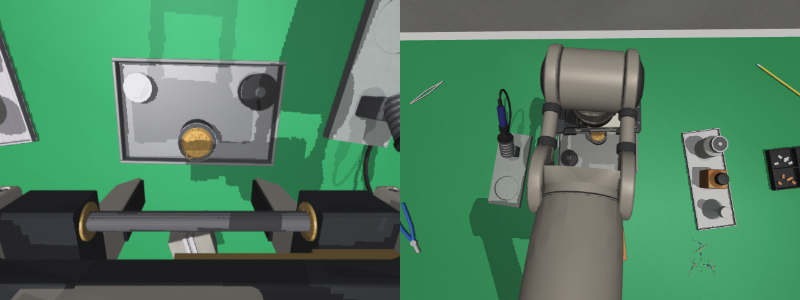

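All three bottles stand upright in the side tray, and the cleaner is unmoved under the gripper (wrist view 316,223 at full scale). Next I go down and grip the cup.

```bash
python3 -m handwheel '0 0 0.4 0 0 0 0.8;0 0 0.8 0 0 0 0.8;0 0 1 0 0 0 0.8;0 0 1 0 0 0 0.8'
python3 -m handwheel '0 0 0.3 0 0 0 0.8;0 0 0.6 0 0 0 0.8;0 0 0.8 0 0 0 0.8;0 0 0.84 0 0 0 0.8;0 0 0.84 0 0 0 0.8'
python3 -m handwheel '0 0 0 0 0 0 -1;0 0 0 0 0 0 -1;0 0 0 0 0 0 -1;0 0 0 0 0 0 -1;0 0 0 0 0 0 -1;0 0 0 0 0 0 -1'
python3 -m handwheel '0 0 -0.1 0 0 0 -1;0 0 -0.3 0 0 0 -1;0 0 -0.5 0 0 0 -1;0 0 -0.7 0 0 0 -1;0 0 -0.8 0 0 0 -1;0 0 -0.8 0 0 0 -1'
```

```text
time: 20.93
tool_pos: [612.1, 26.0, 99.8]
tcp_rot: [3.141, -0.01, 3.139]
contact_force: [-1.0, 0.3, -1.0]
grip_width: 82.5
finger_force: 0.0
time: 21.35
tool_pos: [615.8, 26.4, 21.1]
tcp_rot: [3.142, -0.001, 3.14]
contact_force: [-0.1, 0.2, 1.0]
grip_width: 82.5
finger_force: 0.0
time: 21.85
tool_pos: [616.5, 26.8, 21.9]
tcp_rot: [-3.141, 0.002, 3.141]
contact_force: [-0.4, -1.3, 5.9]
grip_width: 55.4
finger_force: 30.0
time: 22.35
tool_pos: [617.2, 27.1, 103.4]
tcp_rot: [-3.141, 0.004, 3.141]
contact_force: [-0.4, 0.6, -2.7]
grip_width: 55.3
finger_force: 30.0
```

```bash
python3 -m handwheel '0.1 0.05 0 0 0 0 -1;0.3 0.15 0 0 0 0 -1;0.5 0.25 0 0 0 0 -1;0.75 0.35 0 0 0 0 -1;1 0.5 0 0 0 0 -1' >/dev/null
python3 -m handwheel '0.2 0.3 0 0 0 0 -1;0.35 0.55 0 0 0 0 -1;0.5 0.8 0 0 0 0 -1;0.54 0.95 0 0 0 0 -1;0.54 1 0 0 0 0 -1;0.54 1 0 0 0 0 -1'
python3 - <<'E'
from h import *
w=viewer.capture('wrist'); save(w,'w3')
print(proj(w,(459,303,18)).round(1))
E
```

```text
time: 23.27
tool_pos: [461.4, 178.1, 100.0]
tcp_rot: [-3.141, -0.001, -3.14]
contact_force: [0.6, -1.1, -2.0]
grip_width: 55.2
finger_force: 30.0
[495.3 248.8]
```

View pics/w3.png

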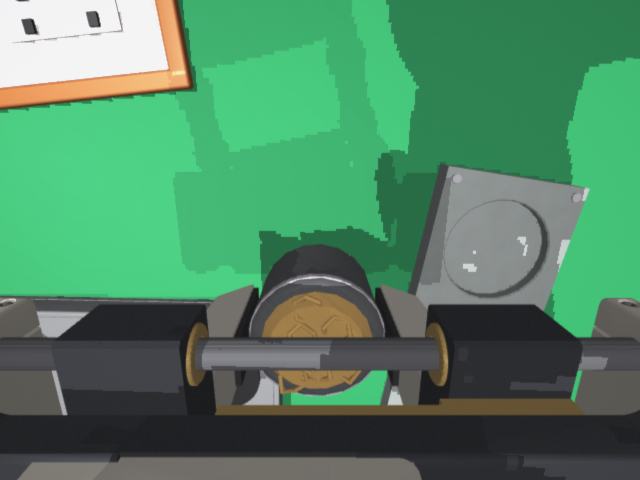

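The recess shows as an ellipse centred at about (494,248), within about 1 px of my prediction (495,249). The cup hangs level in the fingers.

```bash
python3 -m handwheel '0.01 0.15 0 0 0 0 -1;0.01 0.4 0 0 0 0 -1;0.01 0.7 0 0 0 0 -1;0.01 0.9 0 0 0 0 -1;0.01 1 0 0 0 0 -1;0.01 1 0 0 0 0 -1' >/dev/null
python3 -m handwheel '0 0.15 0 0 0 0 -1;0 0.24 0 0 0 0 -1;0 0.24 0 0 0 0 -1;0 0.24 0 0 0 0 -1'
python3 -m handwheel '0 0 0.2 0 0 0 -1;0 0 0.4 0 0 0 -1;0 0 0.55 0 0 0 -1;0 0 0.6 0 0 0 -1;0 0 0.6 0 0 0 -1'
```

```text
time: 24.15
tool_pos: [461.2, 300.3, 100.5]
tcp_rot: [-3.141, -0.0, 3.141]
contact_force: [-0.2, -0.5, -2.4]
grip_width: 55.4
finger_force: 30.0
time: 24.57
tool_pos: [460.4, 299.9, 39.6]
tcp_rot: [-3.14, -0.003, 3.14]
contact_force: [-0.0, 0.3, -2.5]
grip_width: 55.3
finger_force: 30.0
```

```bash
python3 -m handwheel '0 0.03 0 0 0 0 -1;0 0.03 0.05 0 0 0 -1;0 0.03 0.1 0 0 0 -1;0 0.03 0.12 0 0 0 -1;0 0.03 0.13 0 0 0 -1;0 0.03 0.13 0 0 0 -1;0 0.03 0.13 0 0 0 -1'
```

```text
time: 25.15
tool_pos: [461.1, 304.2, 27.8]
tcp_rot: [3.141, 0.0, 3.141]
contact_force: [-0.5, 0.3, -2.8]
grip_width: 55.1
finger_force: 30.0
```

```bash
python3 -m handwheel '0.01 -0.01 0.01 0 0 0 -1;0.01 -0.01 0.015 0 0 0 -1;0.01 -0.01 0.015 0 0 0 -1'
```

```text
time: 25.4
tool_pos: [460.4, 303.3, 26.9]
tcp_rot: [3.141, 0.001, 3.141]
contact_force: [-0.8, 0.4, 3.2]
grip_width: 55.0
finger_force: 30.0
```

```bash
python3 -m handwheel '0 0 0 0 0 0 0.7;0 0 0 0 0 0 0.7;0 0 0 0 0 0 0.7;0 0 0 0 0 0 0.7;0 0 -0.2 0 0 0 0.7;0 0 -0.5 0 0 0 0.7;0 0 -0.8 0 0 0 0.7;0 0 -1 0 0 0 0.7'
python3 -m handwheel '0 -0.4 -0.4 0 0 0 0.3;0 -0.7 -0.7 0 0 0 0.3;0 -1 -0.75 0 0 0 0.3;0 -1 -0.75 0 0 0 0.3' >/dev/null
python3 -m handwheel '0.04 -0.4 0 0 0 0 0.3;0.08 -0.8 0 0 0 0 0.3;0.1 -1 0 0 0 0 0.3;0.1 -1 0 0 0 0 0.3' >/dev/null
python3 -m handwheel '0.04 -0.4 0 0 0 0 0.3;0.08 -0.8 0 0 0 0 0.3;0.1 -1 0 0 0 0 0.3;0.1 -1 0 0 0 0 0.3' >/dev/null
python3 -m handwheel '0.04 -0.4 0 0 0 0 0.3;0.08 -0.8 0 0 0 0 0.3;0.1 -1 0 0 0 0 0.3;0.1 -1 0 0 0 0 0.3' >/dev/null
python3 -m handwheel '0.04 -0.4 0 0 0 0 0.3;0.08 -0.8 0 0 0 0 0.3;0.1 -1 0 0 0 0 0.3;0.1 -1 0 0 0 0 0.3' >/dev/null
python3 -m handwheel '0.04 -0.4 0 0 0 0 0.3;0.08 -0.8 0 0 0 0 0.3;0.1 -1 0 0 0 0 0.3;0.1 -1 0 0 0 0 0.3' >/dev/null
python3 -m handwheel '0.18 -0.23 0 0 0 0 0.3;0.18 -0.23 0 0 0 0 0.3;0.18 -0.23 0 0 0 0 0.3;0.18 -0.23 0 0 0 0 0.3'
python3 - <<'E'
from h import *
t=viewer.capture('top'); s=viewer.capture('scene')
a=cv2.resize(t['frame'][180:360,110:350],(400,300)); b=cv2.resize(s['frame'][100:280,300:540],(400,300))
cv2.imwrite('pics/c1.png',np.hstack([a,b])[:,:,::-1])
r=viewer.cut_out('cleaner',t)
for x in r[:2]: print(x['score'],x['centre'],at(t,x['centre'],45).round(1),x['pixels'].sum())
print(proj(t,(459,303,66)),proj(s,(459,303,66)))
E
```

```text
time: 26.07
tool_pos: [460.8, 303.5, 128.7]
tcp_rot: [3.14, 0.002, 3.141]
contact_force: [1.5, 0.7, 1.9]
grip_width: 78.2
finger_force: 0.0
time: 28.4
tool_pos: [392.5, -318.1, 201.1]
tcp_rot: [3.14, 0.0, -3.141]
contact_force: [0.2, -0.4, -0.2]
grip_width: 59.7
finger_force: 0.0
0.93 [166.1, 301.0] [459.8 301.9  45. ] 906
[161.65681782 301.68952745] [384.57665485 120.37389994]
```

View pics/c1.png

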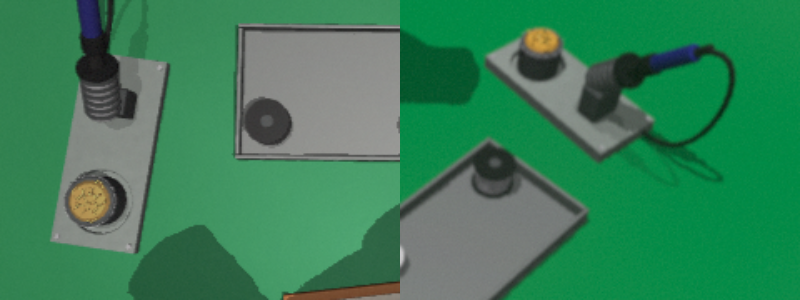

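The cleaner stands upright in the recess, centred to about 1–2 mm, and the reel hasn't moved. Now I'll return the flask.

```bash
python3 -m handwheel '0 -0.02 0.4 0 0 0 0.3;0 -0.02 0.8 0 0 0 0.3;0 -0.02 1 0 0 0 0.3;0 -0.02 1 0 0 0 0.3' >/dev/null
python3 -m handwheel '0 0 0.16 0 0 0 0.3;0 0 0.16 0 0 0 0.3;0 0 0.16 0 0 0 -1;0 0 0.16 0 0 0 -1;0 0 0.16 0 0 0 -1;0 0 0.16 0 0 0 -1;0 0 0.16 0 0 0 -1;0 0 0.16 0 0 0 -1'
python3 -m handwheel '0 0 -0.1 0 0 0 -1;0 0 -0.3 0 0 0 -1;0 0 -0.5 0 0 0 -1;0 0 -0.7 0 0 0 -1;0 0 -0.8 0 0 0 -1;0 0 -0.8 0 0 0 -1'
```

```text
time: 29.55
tool_pos: [391.8, -321.9, 85.7]
tcp_rot: [-3.141, 0.001, 3.141]
contact_force: [0.6, -0.5, 3.9]
grip_width: 30.2
finger_force: 30.0
time: 30.05
tool_pos: [392.5, -322.8, 167.7]
tcp_rot: [-3.138, 0.003, 3.141]
contact_force: [0.5, 0.8, -1.4]
grip_width: 30.8
finger_force: 30.0
```

```bash
python3 -m handwheel '-0.01 0.1 0 0 0 0 -1;-0.03 0.3 0 0 0 0 -1;-0.05 0.5 0 0 0 0 -1;-0.08 0.75 0 0 0 0 -1;-0.1 1 0 0 0 0 -1' >/dev/null
python3 -m handwheel '-0.15 0.25 0 0 0 0 -1;-0.3 0.5 0 0 0 0 -1;-0.45 0.75 0 0 0 0 -1;-0.6 1 0 0 0 0 -1' >/dev/null
python3 -m handwheel '-0.2 0.25 0 0 0 0 -1;-0.4 0.5 0 0 0 0 -1;-0.6 0.75 0 0 0 0 -1;-0.8 1 0 0 0 0 -1' >/dev/null
python3 -m handwheel '-0.2 0.25 0 0 0 0 -1;-0.4 0.5 0 0 0 0 -1;-0.6 0.75 0 0 0 0 -1;-0.8 1 0 0 0 0 -1' >/dev/null
python3 -m handwheel '0 0.12 0 0 0 0 -1;0 0.12 0 0 0 0 -1;0 0.12 0 0 0 0 -1;0 0.12 0 0 0 0 -1;0 0.12 0 0 0 0 -1'
```

```text
time: 31.88
tool_pos: [621.2, 88.9, 165.0]
tcp_rot: [-3.141, -0.001, 3.14]
contact_force: [0.3, -0.6, -1.1]
grip_width: 30.5
finger_force: 30.0
```

```bash
python3 -m handwheel '-0.01 0.01 0.2 0 0 0 -1;-0.01 0.01 0.4 0 0 0 -1;-0.01 0.01 0.55 0 0 0 -1;-0.01 0.01 0.65 0 0 0 -1;-0.01 0.01 0.72 0 0 0 -1;-0.01 0.01 0.76 0 0 0 -1;-0.01 0.01 0.77 0 0 0 -1;-0.01 0.01 0.77 0 0 0 -1'
python3 -m handwheel '0 0 0.01 0 0 0 -1;0 0 0.01 0 0 0 -1;0 0 0.01 0 0 0 -1'
```

```text
time: 32.55
tool_pos: [623.2, 90.9, 88.7]
tcp_rot: [3.142, 0.001, 3.141]
contact_force: [-0.1, 0.3, -2.8]
grip_width: 30.3
finger_force: 30.0
time: 32.8
tool_pos: [623.3, 91.1, 87.9]
tcp_rot: [3.142, 0.001, 3.141]
contact_force: [1.2, -1.0, -1.7]
grip_width: 30.7
finger_force: 30.0
```

```bash
python3 -m handwheel '0 0 0.01 0 0 0 -1;0 0 0.01 0 0 0 -1'
python3 -m handwheel '0 0 0 0 0 0 0.3;0 0 0 0 0 0 0.3;0 0 0 0 0 0 0.3;0 0 0 0 0 0 0.3;0 0 -0.2 0 0 0 0.3;0 0 -0.5 0 0 0 0.3;0 0 -0.8 0 0 0 0.3;0 0 -1 0 0 0 0.3'
python3 -m handwheel '0.14 -0.4 -0.2 0 0 0 0.3;0.28 -0.8 -0.2 0 0 0 0.3;0.35 -1 -0.2 0 0 0 0.3;0.35 -1 -0.2 0 0 0 0.3' >/dev/null
python3 -m handwheel '0.14 -0.4 0 0 0 0 0.3;0.28 -0.8 0 0 0 0 0.3;0.35 -1 0 0 0 0 0.3;0.35 -1 0 0 0 0 0.3' >/dev/null
python3 -m handwheel '0.14 -0.4 0 0 0 0 0.3;0.28 -0.8 0 0 0 0 0.3;0.35 -1 0 0 0 0 0.3;0.35 -1 0 0 0 0 0.3' >/dev/null
python3 -m handwheel '0.14 -0.4 0 0 0 0 0.3;0.28 -0.8 0 0 0 0 0.3;0.36 -1 0 0 0 0 0.3;0.36 -1 0 0 0 0 0.3;0.36 -1 0 0 0 0 0.3'
```

```text
time: 32.97
tool_pos: [623.9, 91.2, 87.8]
tcp_rot: [3.141, 0.003, 3.141]
contact_force: [-1.0, 0.8, 4.3]
grip_width: 30.4
finger_force: 30.0
time: 33.63
tool_pos: [623.7, 91.0, 189.0]
tcp_rot: [3.141, 0.003, 3.141]
contact_force: [0.3, -0.5, 0.4]
grip_width: 59.7
finger_force: 0.0
time: 35.05
tool_pos: [482.0, -308.6, 205.8]
tcp_rot: [3.14, 0.0, 3.139]
contact_force: [0.4, 0.0, 0.2]
grip_width: 59.1
finger_force: 0.0
```

Next, grip the square bottle (TCP z about 101) and lift it.

```bash
python3 -m handwheel '0 -0.01 0.4 0 0 0 0.3;0 -0.01 0.8 0 0 0 0.3;0 -0.01 1 0 0 0 0.3;0 -0.01 1 0 0 0 0.3' >/dev/null
python3 -m handwheel '0 0 0.05 0 0 0 0.3;0 0 0.05 0 0 0 0.3;0 0 0.05 0 0 0 -1;0 0 0.05 0 0 0 -1;0 0 0.05 0 0 0 -1;0 0 0.05 0 0 0 -1;0 0 0.05 0 0 0 -1;0 0 0.05 0 0 0 -1'
python3 -m handwheel '0 0 -0.1 0 0 0 -1;0 0 -0.3 0 0 0 -1;0 0 -0.5 0 0 0 -1;0 0 -0.6 0 0 0 -1;0 0 -0.6 0 0 0 -1'
```

```text
time: 36.05
tool_pos: [481.9, -310.2, 101.8]
tcp_rot: [-3.141, 0.001, 3.141]
contact_force: [-0.2, -0.2, 2.9]
grip_width: 31.2
finger_force: 30.0
time: 36.47
tool_pos: [482.6, -310.7, 163.8]
tcp_rot: [-3.139, 0.004, 3.141]
contact_force: [-0.4, -0.7, -1.4]
grip_width: 31.5
finger_force: 30.0
```

```bash
python3 -m handwheel '0 0.1 0 0 0 0 -1;0 0.3 0 0 0 0 -1;0 0.5 0 0 0 0 -1;0 0.75 0 0 0 0 -1;0 1 0 0 0 0 -1' >/dev/null
python3 -m handwheel '-0.05 0.25 0 0 0 0 -1;-0.1 0.5 0 0 0 0 -1;-0.15 0.75 0 0 0 0 -1;-0.2 1 0 0 0 0 -1' >/dev/null
python3 -m handwheel '-0.12 0.25 0 0 0 0 -1;-0.25 0.5 0 0 0 0 -1;-0.37 0.75 0 0 0 0 -1;-0.5 1 0 0 0 0 -1' >/dev/null
python3 -m handwheel '0 0.2 0 0 0 0 -1;0 0.35 0 0 0 0 -1;0 0.4 0 0 0 0 -1;0 0.4 0 0 0 0 -1;0 0.4 0 0 0 0 -1'
python3 -m handwheel '0 0 0.2 0 0 0 -1;0 0 0.38 0 0 0 -1;0 0 0.48 0 0 0 -1;0 0 0.54 0 0 0 -1;0 0 0.57 0 0 0 -1;0 0 0.57 0 0 0 -1;0 0 0.57 0 0 0 -1'
```

```text
time: 37.97
tool_pos: [551.2, 30.0, 160.5]
tcp_rot: [-3.141, -0.001, 3.141]
contact_force: [0.8, -0.9, -2.0]
grip_width: 31.1
finger_force: 30.0
time: 38.55
tool_pos: [552.4, 29.7, 104.9]
tcp_rot: [-3.142, 0.001, 3.14]
contact_force: [-0.3, -0.1, -1.6]
grip_width: 30.8
finger_force: 30.0
```

```bash
python3 -m handwheel '0 0 0.008 0 0 0 -1;0 0 0.008 0 0 0 -1;0 0 0.008 0 0 0 -1'
python3 -m handwheel '0 0 0.008 0 0 0 -1;0 0 0.008 0 0 0 -1;0 0 0.008 0 0 0 -1'
```

```text
time: 38.8
tool_pos: [552.2, 30.0, 103.8]
tcp_rot: [-3.141, 0.001, 3.141]
contact_force: [0.5, -0.8, -0.6]
grip_width: 31.5
finger_force: 30.0
time: 39.05
tool_pos: [552.4, 29.9, 103.8]
tcp_rot: [-3.141, 0.002, 3.141]
contact_force: [-0.9, -1.0, 4.8]
grip_width: 31.1
finger_force: 30.0
```

```bash
python3 -m handwheel '0 0 0 0 0 0 0.3;0 0 0 0 0 0 0.3;0 0 0 0 0 0 0.3;0 0 0 0 0 0 0.3;0 0 -0.2 0 0 0 0.3;0 0 -0.5 0 0 0 0.3;0 0 -0.8 0 0 0 0.3;0 0 -1 0 0 0 0.3' >/dev/null
python3 -m handwheel '0 -0.4 -0.1 0 0 0 0.5;0 -0.8 -0.1 0 0 0 0.5;0 -1 -0.1 0 0 0 0.5;0 -1 -0.1 0 0 0 0.5' >/dev/null
python3 -m handwheel '-0.04 -0.4 0 0 0 0 0.5;-0.08 -0.8 0 0 0 0 0.5;-0.1 -1 0 0 0 0 0.5;-0.1 -1 0 0 0 0 0.5' >/dev/null
python3 -m handwheel '-0.04 -0.4 0 0 0 0 0.5;-0.08 -0.8 0 0 0 0 0.5;-0.1 -1 0 0 0 0 0.5;-0.1 -1 0 0 0 0 0.5' >/dev/null
python3 -m handwheel '0 -0.3 0 0 0 0 0.5;0 -0.3 0 0 0 0 0.5;0 -0.3 0 0 0 0 0.5;0 -0.3 0 0 0 0 0.5'
```

```text
time: 41.05
tool_pos: [571.9, -298.2, 212.3]
tcp_rot: [3.14, -0.0, -3.141]
contact_force: [0.6, 0.4, -0.0]
grip_width: 69.2
finger_force: 0.0
```

```bash
python3 -m handwheel '0 -0.01 0.4 0 0 0 0.5;0 -0.01 0.8 0 0 0 0.5;0 -0.01 0.9 0 0 0 0.5;0 -0.01 0.9 0 0 0 0.5' >/dev/null
python3 -m handwheel '0 0 0.11 0 0 0 0.5;0 0 0.11 0 0 0 0.5;0 0 0.11 0 0 0 -1;0 0 0.11 0 0 0 -1;0 0 0.11 0 0 0 -1;0 0 0.11 0 0 0 -1;0 0 0.11 0 0 0 -1;0 0 0.11 0 0 0 -1'
python3 -m handwheel '0 0 -0.1 0 0 0 -1;0 0 -0.3 0 0 0 -1;0 0 -0.5 0 0 0 -1;0 0 -0.6 0 0 0 -1;0 0 -0.6 0 0 0 -1'
```

```text
time: 42.05
tool_pos: [572.1, -301.4, 112.6]
tcp_rot: [-3.141, 0.002, 3.141]
contact_force: [-0.0, -0.3, 4.0]
grip_width: 44.9
finger_force: 30.0
time: 42.47
tool_pos: [572.7, -301.5, 174.3]
tcp_rot: [-3.139, 0.004, 3.141]
contact_force: [1.6, -0.1, -3.7]
grip_width: 44.9
finger_force: 30.0
```

```bash
python3 -m handwheel '0 0.1 0 0 0 0 -1;0 0.3 0 0 0 0 -1;0 0.5 0 0 0 0 -1;0 0.75 0 0 0 0 -1;0 1 0 0 0 0 -1' >/dev/null
python3 -m handwheel '-0.11 0.25 0 0 0 0 -1;-0.22 0.5 0 0 0 0 -1;-0.33 0.75 0 0 0 0 -1;-0.43 1 0 0 0 0 -1' >/dev/null
python3 -m handwheel '0 0.25 0 0 0 0 -1;0 0.5 0 0 0 0 -1;0 0.6 0 0 0 0 -1;0 0.64 0 0 0 0 -1;0 0.64 0 0 0 0 -1;0 0.64 0 0 0 0 -1'
python3 -m handwheel '0 0 0.2 0 0 0 -1;0 0 0.38 0 0 0 -1;0 0 0.48 0 0 0 -1;0 0 0.54 0 0 0 -1;0 0 0.57 0 0 0 -1;0 0 0.57 0 0 0 -1;0 0 0.57 0 0 0 -1'
```

```text
time: 43.72
tool_pos: [614.5, -37.6, 171.1]
tcp_rot: [-3.141, -0.001, 3.141]
contact_force: [-0.4, -0.9, -2.1]
grip_width: 45.1
finger_force: 30.0
time: 44.3
tool_pos: [615.3, -37.5, 115.3]
tcp_rot: [-3.141, 0.001, 3.14]
contact_force: [-0.4, -0.4, -3.6]
grip_width: 45.6
finger_force: 30.0
```

```bash
python3 -m handwheel '0 0 0.008 0 0 0 -1;0 0 0.008 0 0 0 -1;0 0 0.008 0 0 0 -1'
python3 -m handwheel '0 0 0.008 0 0 0 -1;0 0 0.008 0 0 0 -1;0 0 0.008 0 0 0 -1'
```

```text
time: 44.55
tool_pos: [615.4, -37.2, 114.6]
tcp_rot: [-3.141, 0.002, 3.141]
contact_force: [0.3, -1.6, 0.2]
grip_width: 45.4
finger_force: 30.0
time: 44.8
tool_pos: [615.7, -37.3, 114.5]
tcp_rot: [-3.141, 0.003, 3.141]
contact_force: [-1.2, -2.0, 5.4]
grip_width: 45.2
finger_force: 30.0
```

Contact. I'll release, retreat to the side, and check everything.

```bash
python3 -m handwheel '0 0 0 0 0 0 0.5;0 0 0 0 0 0 0.5;0 0 0 0 0 0 0.5;0 0 0 0 0 0 0.5;0 0 -0.2 0 0 0 0.5;0 0 -0.5 0 0 0 0.5;0 0 -0.8 0 0 0 0.5;0 0 -1 0 0 0 0.5' >/dev/null
python3 -m handwheel '0.3 -0.4 -0.2 0 0 0 0.5;0.6 -0.8 -0.2 0 0 0 0.5;0.7 -1 -0.2 0 0 0 0.5;0.7 -1 -0.2 0 0 0 0.5' >/dev/null
python3 -m handwheel '0.3 -0.4 0 0 0 0 0.5;0.6 -0.8 0 0 0 0 0.5;0.7 -1 0 0 0 0 0.5;0.7 -1 0 0 0 0 0.5' >/dev/null
python3 -m handwheel '0.3 -0.4 0 0 0 0 0.5;0.6 -0.8 0 0 0 0 0.5;0.7 -1 0 0 0 0 0.5;0.7 -1 0 0 0 0 0.5;0.7 -1 0 0 0 0 0.5;0.7 -1 0 0 0 0 0.5'
python3 - <<'E'
from h import *
t=viewer.capture('top'); s=viewer.capture('scene'); save(t,'t9')
a=cv2.resize(t['frame'][165:345,130:390],(400,277)); b=cv2.resize(s['frame'][100:320,220:500],(400,277))
cv2.imwrite('pics/end.png',np.hstack([a,b])[:,:,::-1])
t0=cv2.imread('pics/top0.png')[:,:,::-1]
d=np.abs(t0.astype(int)-t['frame']).sum(2)[185:285,240:390]; print('changed px in tray',(d>60).sum())
for n in names[:6]:
    r=viewer.cut_out(n,t); 
    if r: print(n,round(r[0]['score'],2),np.round(r[0]['centre'],1))
E
```

```text
time: 46.63
tool_pos: [405.1, -336.2, 232.8]
tcp_rot: [3.141, 0.0, 3.14]
contact_force: [-1.1, 0.4, -1.0]
grip_width: 68.9
finger_force: 0.0
changed px in tray 1413
flask 0.8 [279.2 213.5]
square_bottle 0.71 [312.7 248.2]
pump_bottle 0.84 [350.1 215.9]
cleaner 0.83 [165.9 301.6]
tin 0.62 [361.6 254.8]
```

View pics/end.png

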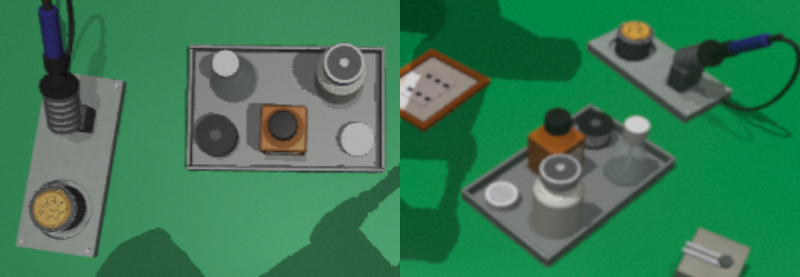

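All the bottles stand upright within about 3 mm of where they started: stopper (276,205), cap (314,246) and dish (354,205) in the top view. The cleaner is in the recess, and the reel and tin haven't moved.

```bash
python3 -c "
from plant import bot
print(bot.close_job())"
```

```text
the job is handed in; nothing more can be done
None
```

The job is handed in at about 47 s of the 131 s allowed: in the last pictures the cleaner sits flat in the stand's recess, all three bottles are back upright within about 3 mm of where they stood, and the reel and tin are unmoved; the hand-in call returned no verdict.

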